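# Pack the carrot pieces down the juicer's chute

## Task

The juicer's feed chute is half loaded: a short carrot piece is stuck on the rubber splash guard. Drop the other upright carrot piece from the board into the chute, then take the juicer's pusher and press both pieces down past the guard until they sit firmly on the auger at the bottom, without ramming them. Leave the pusher standing in the chute on top of them, and leave the cup under the spout, the mug and the lemon as they are.

Things in the scene. Friction and masses are not known exactly. Their poses are not given: they have to be found in the camera images.
- juicer: cold-press juicer with a motor housing (165 x 128 mm, 156 mm high) and, toward its own -x, a smoky grey-clear horizontal drum with the auger inside, 72 mm thick. Fixed. Origin on the worktop straight below the axis of the upright feed chute (245 mm below its rim); z up. The motor housing begins 52 mm from the chute's axis toward +x and ends at 217 mm; the drum with its pulp nozzle reaches 111 mm toward -x.
- chute_mouth (a point): centre of the chute's rim, 245 mm above the worktop. The clear round chute stands upright: bore 39 mm in diameter, flared to 56 mm over its topmost 14 mm, rim bead 68 mm across, 115 mm deep from rim to auger.
- chute_floor (a point): centre of the bottom of the chute, on the auger, 115 mm below the rim; a piece that is fully down has its underside here. 24 mm above it six springy rubber flaps of the splash guard close the bore: they carry the weight of the pieces and of the pusher, yield springily and let the pieces through only under a push of about 8 to 14 N; below them the pieces move easily until they meet the auger, where the resistance becomes rigid.
- carrot_short: short carrot piece, a cylinder 29 mm in diameter and 35 mm long, upright in the chute on the splash guard at the start, its underside about 23 mm above the auger. Origin at the centre of its underside, z along its length, up.
- carrot_long: long carrot piece, 28 to 29 mm in diameter and 45 mm long, standing on end on the chopping board (22 mm thick). Origin at the centre of its underside, z along its length, up. Dropped into the chute it comes to rest on the short piece, its top about 12 mm below the rim.
- pusher: the juicer's pusher, grey plastic, 100 mm long, 90 g, standing on its foot on the chopping board. Origin at the centre of its foot, z up along its length. Foot 35 mm in diameter, stem 32 mm, a flange 52 mm in diameter at 62 to 69 mm, and above it a grip knob 33 mm in diameter at 69 mm widening to 38 mm at 96 mm, top at 100 mm. When the two pieces are fully down its foot stands 80 mm above the auger, 35 mm below the rim.
- carrot_tip: cone-shaped end of a carrot, 66 mm long and 27 mm thick, lying on the board; not needed. Origin on the board below it, x along its length.
- lemon: lemon on the board, 78 x 55 x 56 mm, to be left alone; origin on the board below it.
- juice_cup: low cup below the juicer's spout, 51 mm high, 86 mm across, to be left alone; origin at its underside.
- mug: mug on the right of the worktop, 91 mm high, 82 mm across, to be left alone; origin at its underside.
- board: wooden chopping board, 250 x 360 x 22 mm, fixed; origin at the centre of its underside, long side along its y.

How it is judged:
By the outcome, as a careful person would: the job done as asked, in the order asked, and still so for the second after the job is handed in, with the robot touching nothing.
It also fails if it takes over 72 s, if anything falls off the work surface, if the arm or the gripper's body presses on something with over 40 N, if the wrist force passes 120 N, or if a joint passes its speed limit or range.

## Robot

A 7-joint arm with a two-finger parallel gripper is mounted at the origin on a cart in front of the work surface, level with it; the furniture and walls round the work are solid. World frame = base frame: x ahead of the robot, y to its left, z up, the work surface at z = 0. Lengths are in mm, angles in rad, forces in N, time in s.
With the tool pointing down it reaches from about 425 to 950 mm from the base axis. Payload 16.7 kg.
Tool frame: the origin (TCP) lies midway between the tips of the shut fingers; the grasp point (between the pads) lies behind it (ctrl.pinch_z is the z of the grasp point in the tool frame, in mm); z points along the fingers, y is the line along which they close (so a half turn about z gives the same grasp; the last joint's range is limited). The gripper opens to 94 mm and grips with 3 to 60 N. Pads are 16 mm wide; open, the fingers measure 119 mm over their backs; the gripper's body (75 mm by 177 mm) begins 78 mm behind the grasp point.
Start: joints at [1.028, 0.426, 0.074, 1.606, -0.034, 1.111, -0.067], TCP at [258.341, -623.566, 205.467] pointing down, gripper open.
Joint ranges: [-2.85, 2.85], [-0.5, 2.14], [-1.23, 1.37], [0.21, 2.46], [-1.02, 4.16], [0.16, 2.05], [-2.73, 2.73]. Speed limits (rad/s): [1.89, 1.89, 2.39, 2.39, 3.01, 3.01, 3.01].

## Interface

Orientations are given as a rotation vector (axis times angle).
In Python, from rig import ctrl gives the robot as it stands. The module is installed in compiled form; this text tells all that it offers.
- The arm moves only by the tool step_arm, never from a script. Its argument "rows" is a list of rows, each a list of 3 entries, a list of its own where there are three numbers: the turn, a rotation vector about the world's x, y, z in degrees, then the shift along the world's x, y, z in m, then the closure, from 0 (fully open) to 1 (shut). A call has 1 to 12 rows; each row is the pose to reach, as a shift and turn from the pose commanded when the call began; what a row does not reach only later rows make up. A row lasts 1/12 s, in which the tool goes at most 41.7 mm and 7.16 degrees, less where a joint would pass 70% of its speed; a pose out of reach is approached as far as the arm can. A call with a gripper value outside its range is refused whole. The fingers move at their own pace and stop on an object; "squeeze" is the grip in N (left out, the last holds). Time passes only in rows, so rows that repeat a pose let the fingers close. It gives the time, the measured TCP pose, the force, the opening and the grip force at its end, in the units of the state.
- ctrl.state(): the state, without advancing time (a new reading comes with each control period).
- ctrl.camera(name): name is "scene" or "top"; returns the picture (480x640x3 uint8, red, green, blue); there is no depth.
- ctrl.camera_info(name): a dict with "K" (3x3 intrinsics, pixels), "k1" (the pictures are not rectified: a ray, as slopes to the right and down, at radius r is drawn at 1 + k1 r^2 times it, then the intrinsics apply), "rvec" (rotation vector, rad) and "tvec" (3), from world to camera coordinates, as OpenCV has them. Camera axes: x right, y down, z forward; pixel columns grow to the right and rows downward; lengths in mm; the calibration is good to about 2 mm. A picture is of the moment at which its call begins. camera_info takes no time and is no camera call.
- ctrl.hand_in(): hands the job in; it is judged then, once.
The state is a dict: "time": time; "q": joint angles; "dq": joint speeds; "effort": joint torques, N m; "ee_pos": TCP position; "ee_rot": TCP orientation; "contact_force": force on the tool from outside, world axes, zero at the start; "ft_torque": the same for the moment, N m; "grip_width": finger opening in mm; "finger_force": force on a finger pad.
Only numpy, scipy, OpenCV 4.12 (cv2) and the standard library are available. Lean on these libraries where they do the work, as an engineer would, in place of code of your own. Each camera call takes 0.05 s, during which the arm holds its last target. There are 200 camera calls.

## Working session

There is one attempt and no reset: what is moved stays moved. The work goes in short steps, Python scripts to look and compute and a tool call to move; the robot and the scene stay as the last step left them, time stands still between calls to the robot, and variables do not carry over. Pictures are saved under pics/ and viewed, at most 10 in all, crops included, and the job is handed in when it is done.

Besides the shell and the picture viewer there is one more tool, called after ">>>" as name(argument=value, ...), one argument or row to a line, values as JSON. step_arm: Moves the arm, as the interface text tells. Its arguments: {"type":"object","properties":{"rows":{"type":"array","items":{"type":"array"}},"squeeze":{"type":"number"}},"required":["rows"]}

```bash
mkdir -p pics
python3 - <<'E'
from rig import ctrl
import cv2
for n in("scene","top"):
    cv2.imwrite(f"pics/{n}0.png",ctrl.camera(n)[:,:,::-1]); print(n,ctrl.camera_info(n))
print(ctrl.pinch_z,ctrl.state())
E
```

```text
scene {'K': array([[477.14234993,   0.        , 318.61483569],
       [  0.        , 477.14234993, 242.72837896],
       [  0.        ,   0.        ,   1.        ]]), 'k1': -0.008084824326325157, 'rvec': array([ 0.60919521, -2.54204006,  1.3326778 ]), 'tvec': array([ 473.53739112,  228.756636  , 1002.01442215])}
top {'K': array([[602.55777389,   0.        , 315.76382869],
       [  0.        , 602.55777389, 239.75423665],
       [  0.        ,   0.        ,   1.        ]]), 'k1': -0.1622241063071151, 'rvec': array([ 2.14834124, -2.11005574,  0.19797313]), 'tvec': array([  17.20388575,  550.73226051, 1426.47064151])}
-18.8 {'time': 0.1, 'q': array([ 1.02850772,  0.42666255,  0.07390894,  1.60655952, -0.03408448,
        1.11078843, -0.06712439]), 'dq': array([ 3.76661829e-04, -3.75556187e-03,  7.09109050e-04, -6.88222499e-04,
       -9.49764040e-05,  1.54469726e-03,  6.98758566e-04]), 'effort': array([ 7.82224175e-03, -9.37462234e+01,  3.67696837e+00, -4.55044019e+01,
       -4.85225057e-02,  1.67365058e-02,  1.34799557e-04]), 'ee_pos': array([ 258.14881537, -623.25119817,  204.84464065]), 'ee_rot': array([-3.08014617e+00, -6.12661497e-01,  5.34188053e-04]), 'contact_force': array([-0.45093742,  0.19965408, -0.49841482]), 'ft_torque': array([-0.03209756, -0.00026561, -0.00196795]), 'finger_force': 0.0, 'grip_width': 94.21290810375172}
```

View pics/scene0.png

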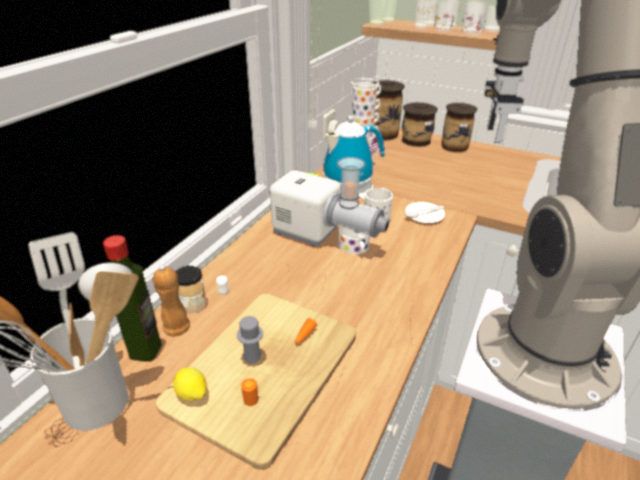

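View pics/top0.png

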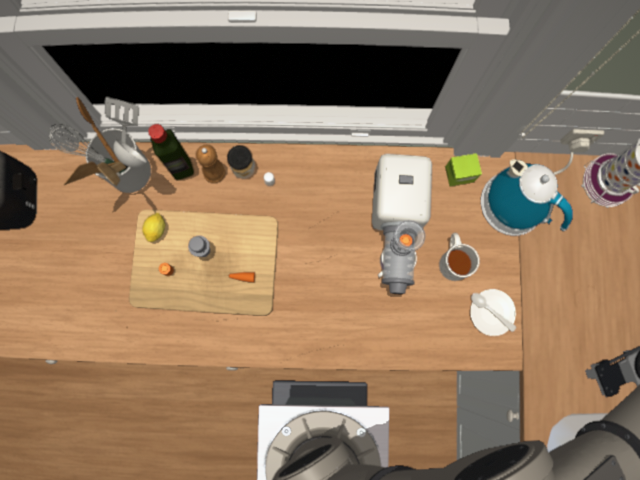

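The scene picture shows the long carrot at about (250,392), the pusher at (250,340) and the chute rim at about (350,165). In the top picture they are at (166,269), (199,242) and (406,237). I'll enlarge these areas and compute positions.

```bash
cat > h.py <<'E'
import numpy as np, cv2
from rig import ctrl
def cal(n):
    c=ctrl.camera_info(n); return c['K'],np.array([c['k1'],0,0,0,0.]),np.array(c['rvec']),np.array(c['tvec'])
def proj(n,P):
    K,d,r,t=cal(n); return cv2.projectPoints(np.array(P,float).reshape(-1,3),r,t,K,d)[0].reshape(-1,2)
def atz(n,uv,z):
    K,d,r,t=cal(n); R=cv2.Rodrigues(r)[0]
    x=cv2.undistortPoints(np.array([[uv]],float),K,d)[0,0]
    o=-R.T@t; v=R.T@np.array([*x,1]); return (o+v*(z-o[2])/v[2]).round(1)
E
python3 - <<'E'
from h import *
for n,uv,z in [("top",(166,269),67),("top",(199,241),122),("top",(406,237),245),("scene",(249,383),67),("scene",(249,322),122),("scene",(350,165),245)]: print(n,uv,z,atz(n,uv,z))
t=cv2.imread("pics/top0.png"); s=cv2.imread("pics/scene0.png")
f=lambda im,x,y:cv2.resize(im[y:y+75,x:x+100],(400,300),interpolation=cv2.INTER_CUBIC)
cv2.imwrite("pics/c1.png",np.vstack([np.hstack([f(t,140,220),f(t,360,200)]),np.hstack([f(s,200,330),f(s,300,140)])]))
E
```

```text
top (166, 269) 67 [468.5 388.4  67. ]
top (199, 241) 122 [529.1 300.3 122. ]
top (406, 237) 245 [ 524.3 -164.5  245. ]
scene (249, 383) 67 [471.4 393.   67. ]
scene (249, 322) 122 [521.5 309.9 122. ]
scene (350, 165) 245 [ 525.9 -158.6  245. ]
```

View pics/c1.png

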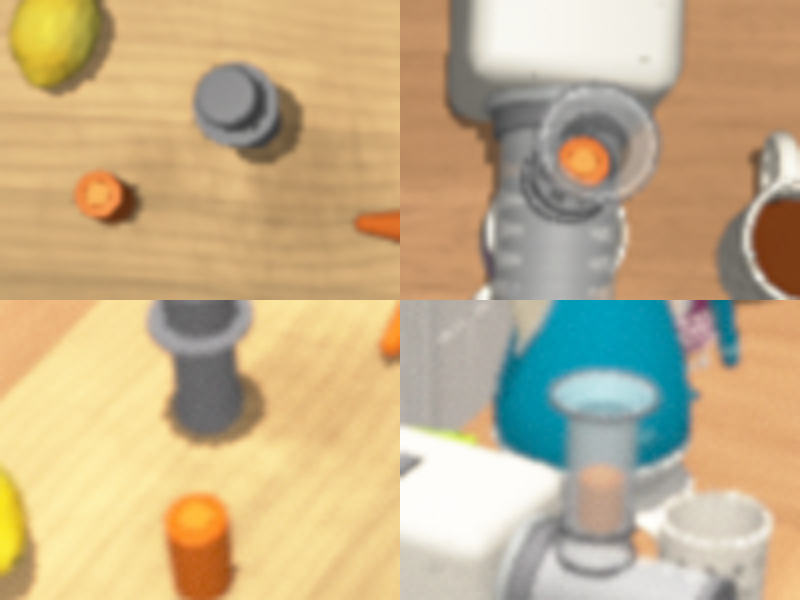

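Run:
```python
from h import *
for n,uv,z in [("top",(164.4,268.2),67),("top",(196.7,243.1),122),("top",(198.7,245.8),91),("top",(409.6,236.1),245),("scene",(248.9,384),67),("scene",(249,322),122),("scene",(350.7,163.8),245)]: print(n,uv,z,atz(n,uv,z))
s=cv2.imread("pics/scene0.png")
a=np.linspace(0,2*np.pi,40)
def ring(c,r,z,n,im,k,o):
    P=np.c_[c[0]+r*np.cos(a),c[1]+r*np.sin(a),0*a+z]; p=((proj(n,P)-o+.5)*k-.5)
    cv2.polylines(im,[p.round().astype(int)],True,(0,255,0),1)
t=cv2.imread("pics/top0.png")
out=[]
for n,src,ws in (("top",t,[(140,220),(360,200)]),("scene",s,[(200,310),(300,140)])):
  row=[]
  for o in ws:
    w,h=(100,75) if o!=(200,310) else (120,90)
    k=400/w
    im=cv2.resize(src[o[1]:o[1]+h,o[0]:o[0]+w],(400,300),interpolation=cv2.INTER_CUBIC)
    for c,r,z in (((470.5,392),14.5,67),((524,305),26,91),((524,305),19,120),((524,305),17.5,22),((526,-165),34,245)): ring(c,r,z,n,im,k,np.array(o))
    row.append(im)
  out.append(np.hstack(row))
cv2.imwrite("pics/c2.png",np.vstack(out))
```

```text
top (164.4, 268.2) 67 [470.3 392.5  67. ]
top (196.7, 243.1) 122 [524.  305.5 122. ]
top (198.7, 245.8) 91 [522.9 306.4  91. ]
top (409.6, 236.1) 245 [ 526.4 -172.2  245. ]
scene (248.9, 384) 67 [470.3 394.9  67. ]
scene (249, 322) 122 [521.5 309.9 122. ]
scene (350.7, 163.8) 245 [ 527.1 -165.7  245. ]
```

View pics/c2.png

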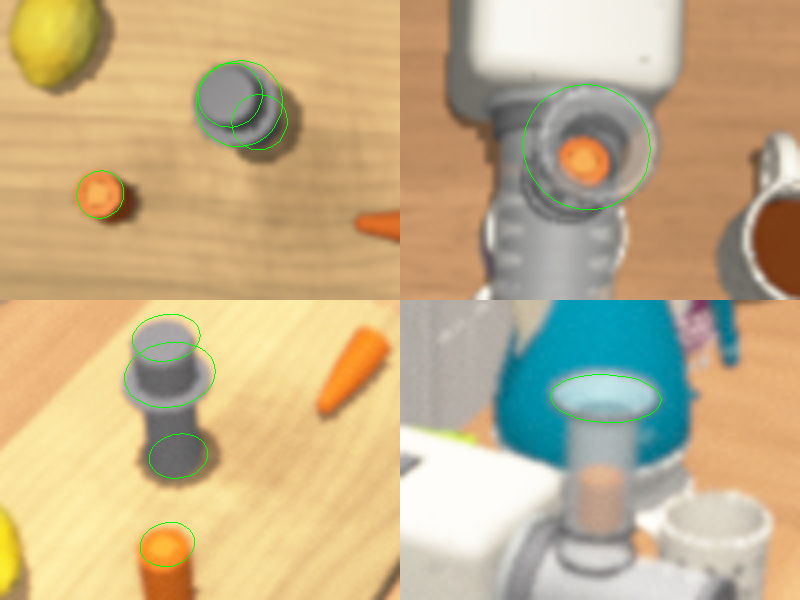

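The chute mouth is near (526,-169,245), the long carrot near (470,394) and the pusher near (523,307), all consistent with the known sizes and heights. Now I'll set out.

>>> step_arm(
  rows=[
    [[0, 0, 6], [0.017, 0.027, 0.012], 0],
    [[0, 0, 12], [0.034, 0.054, 0.024], 0],
    [[0, 0, 18], [0.05, 0.082, 0.036], 0],
    [[0, 0, 24], [0.067, 0.11, 0.048], 0],
    [[0, 0, 30], [0.084, 0.137, 0.06], 0],
    [[0, 0, 36], [0.1, 0.165, 0.07], 0],
    [[0, 0, 42], [0.117, 0.192, 0.08], 0],
    [[0, 0, 48], [0.134, 0.22, 0.09], 0],
    [[0, 0, 54], [0.15, 0.247, 0.1], 0],
    [[0, 0, 60], [0.167, 0.275, 0.11], 0],
    [[0, 0, 66], [0.184, 0.302, 0.12], 0],
    [[0, 0, 72], [0.2, 0.33, 0.13], 0],
  ],
)

```text
time: 1.1
ee_pos: [458.8, -292.1, 335.8]
ee_rot: [-2.126, -2.312, 0.0]
contact_force: [0.1, 0.4, 0.4]
grip_width: 94.0
finger_force: 0.0
```

>>> step_arm(
  rows=[
    [[0, 0, 4], [0.007, 0.03, 0], 0],
    [[0, 0, 8], [0.014, 0.06, 0], 0],
    [[0, 0, 12], [0.021, 0.09, 0], 0],
    [[0, 0, 16], [0.028, 0.12, 0], 0],
    [[0, 0, 20], [0.035, 0.15, 0], 0],
    [[0, 0, 24], [0.042, 0.18, 0], 0],
    [[0, 0, 28], [0.049, 0.21, 0], 0],
    [[0, 0, 32], [0.056, 0.24, 0], 0],
    [[0, 0, 36], [0.063, 0.27, 0], 0],
    [[0, 0, 40], [0.07, 0.3, 0], 0],
    [[0, 0, 44], [0.077, 0.33, 0], 0],
    [[0, 0, 48], [0.082, 0.353, 0], 0],
  ],
)

```text
time: 2.1
ee_pos: [540.3, 62.0, 335.4]
ee_rot: [-1.003, -2.977, -0.0]
contact_force: [0.2, -1.0, 0.1]
grip_width: 93.3
finger_force: 0.0
```

>>> step_arm(
  rows=[
    [[0, 0, 1], [-0.006, 0.03, -0.008], 0],
    [[0, 0, 2], [-0.012, 0.06, -0.016], 0],
    [[0, 0, 3], [-0.018, 0.09, -0.024], 0],
    [[0, 0, 4], [-0.024, 0.12, -0.032], 0],
    [[0, 0, 5], [-0.03, 0.15, -0.04], 0],
    [[0, 0, 6], [-0.036, 0.18, -0.048], 0],
    [[0, 0, 7], [-0.042, 0.21, -0.056], 0],
    [[0, 0, 8], [-0.048, 0.24, -0.064], 0],
    [[0, 0, 8], [-0.054, 0.27, -0.075], 0],
    [[0, 0, 8], [-0.06, 0.3, -0.085], 0],
    [[0, 0, 8], [-0.07, 0.332, -0.095], 0],
    [[0, 0, 8], [-0.07, 0.332, -0.095], 0],
  ],
)

```text
time: 3.1
ee_pos: [466.1, 396.8, 238.4]
ee_rot: [-0.789, -3.037, -0.0]
contact_force: [-0.2, -0.2, -0.0]
grip_width: 93.9
finger_force: 0.0
```

>>> step_arm(
  rows=[
    [[0, 0, 0], [0, 0, -0.03], 0],
    [[0, 0, 0], [0, 0, -0.06], 0],
    [[0, 0, 0], [0, 0, -0.09], 0],
    [[0, 0, 0], [0, 0, -0.12], 0],
    [[0, 0, 0], [0, 0, -0.12], 0],
    [[0, 0, 0], [0, 0, -0.12], 0],
  ],
)

```text
time: 3.6
ee_pos: [469.6, 391.0, 119.8]
ee_rot: [-0.799, -3.036, 0.003]
contact_force: [-0.0, 0.3, 1.4]
grip_width: 94.2
finger_force: 0.0
```

Run:
```python
from h import *
t=ctrl.camera("top")[:,:,::-1]; s=ctrl.camera("scene")[:,:,::-1]
e=ctrl.state(); print(e['ee_pos'],e['ee_rot'],proj("top",e['ee_pos']),proj("scene",e['ee_pos']))
f=lambda im,x,y:cv2.resize(im[y:y+100,x:x+100],(400,400),interpolation=cv2.INTER_CUBIC)
cv2.imwrite("pics/c3.png",np.hstack([f(t,120,220),f(s,200,310)]))
```

```text
[470.8006185  392.18304542 122.18447009] [7.99475571e-01 3.03748749e+00 2.11450857e-03] [[158.90230353 264.85753155]] [[247.1238163  361.72363156]]
```

View pics/c3.png

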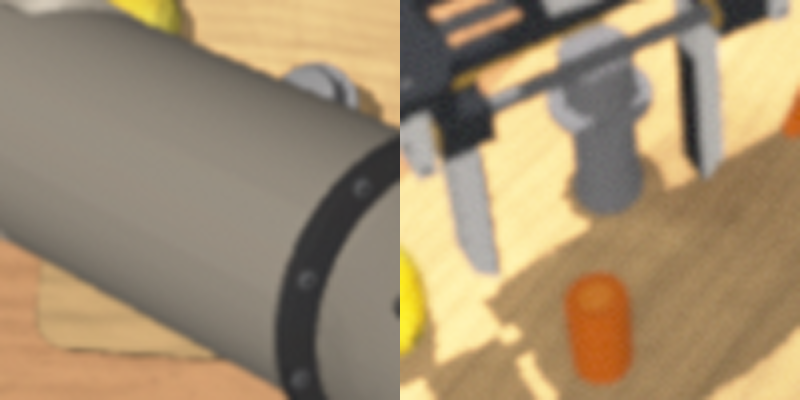

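The fingers straddle the long carrot (tips near (221,377) and (276,353) in the scene, carrot top midway and below). Now I'll descend and grip.

>>> step_arm(
  rows=[
    [[0, 0, 0], [0, 0.002, -0.025], 0],
    [[0, 0, 0], [0, 0.002, -0.05], 0],
    [[0, 0, 0], [0, 0.002, -0.07], 0],
    [[0, 0, 0], [0, 0.002, -0.08], 0],
    [[0, 0, 0], [0, 0.002, -0.084], 0.2],
    [[0, 0, 0], [0, 0.002, -0.084], 0.4],
    [[0, 0, 0], [0, 0.002, -0.084], 0.6],
    [[0, 0, 0], [0, 0.002, -0.084], 0.75],
    [[0, 0, 0], [0, 0.002, -0.084], 0.9],
    [[0, 0, 0], [0, 0.002, -0.084], 0.9],
    [[0, 0, 0], [0, 0.002, -0.084], 0.9],
    [[0, 0, 0], [0, 0.002, -0.084], 0.9],
  ],
  squeeze=15,
)

```text
time: 4.7
ee_pos: [470.5, 393.5, 36.7]
ee_rot: [0.8, 3.038, 0.0]
contact_force: [0.1, -0.1, -0.1]
grip_width: 44.5
finger_force: 0.0
```

>>> step_arm(
  rows=[
    [[0, 0, 0], [0, 0, 0], 0.95],
    [[0, 0, 0], [0, 0, 0], 0.95],
    [[0, 0, 0], [0, 0, 0], 0.95],
    [[0, 0, 0], [0, 0, 0], 0.95],
    [[0, 0, 0], [0, 0, 0], 0.95],
    [[0, 0, 0], [0, 0, 0], 0.95],
    [[0, 0, 0], [0, 0, 0], 0.95],
  ],
)

```text
time: 5.28
ee_pos: [470.4, 393.4, 36.5]
ee_rot: [-0.8, -3.038, 0.0]
contact_force: [0.8, 0.1, 0.2]
grip_width: 28.4
finger_force: 15.0
```

>>> step_arm(
  rows=[
    [[0, 0, 0], [0, 0, 0.01], 0.95],
    [[0, 0, 0], [0, 0, 0.03], 0.95],
    [[0, 0, 0], [0, 0, 0.06], 0.95],
    [[0, 0, 0], [0, 0, 0.09], 0.95],
    [[0, 0, 0], [0, 0, 0.12], 0.95],
    [[0, 0, 0], [0, 0, 0.15], 0.95],
    [[0, 0, 0], [0, 0, 0.18], 0.95],
    [[0, 0, 0], [0, -0.01, 0.21], 0.95],
    [[0, 0, 0], [0.002, -0.025, 0.235], 0.95],
    [[0, 0, 0], [0.004, -0.045, 0.255], 0.95],
    [[0, 0, 0], [0.006, -0.07, 0.27], 0.95],
    [[0, 0, 0], [0.01, -0.1, 0.28], 0.95],
  ],
)

```text
time: 6.28
ee_pos: [479.6, 294.0, 318.9]
ee_rot: [0.796, 3.038, 0.003]
contact_force: [0.4, 0.2, -1.0]
grip_width: 28.7
finger_force: 15.0
```

>>> step_arm(
  rows=[
    [[0, 0, 0], [0.004, -0.035, 0], 0.95],
    [[0, 0, 0], [0.008, -0.07, 0], 0.95],
    [[0, 0, 0], [0.012, -0.105, 0], 0.95],
    [[0, 0, 0], [0.016, -0.14, 0], 0.95],
    [[0, 0, 0], [0.02, -0.175, 0], 0.95],
    [[0, 0, 0], [0.024, -0.21, 0], 0.95],
    [[0, 0, 0], [0.028, -0.245, 0], 0.95],
    [[0, 0, 0], [0.032, -0.28, 0], 0.95],
    [[0, 0, 0], [0.036, -0.315, 0], 0.95],
    [[0, 0, 0], [0.04, -0.35, 0], 0.95],
    [[0, 0, 0], [0.044, -0.385, 0], 0.95],
    [[0, 0, 0], [0.046, -0.41, 0], 0.95],
  ],
)

```text
time: 7.28
ee_pos: [526.0, -119.6, 317.1]
ee_rot: [0.802, 3.037, -0.001]
contact_force: [-0.0, 0.4, -0.4]
grip_width: 28.7
finger_force: 15.0
```

>>> step_arm(
  rows=[
    [[0, 0, 0], [0, -0.02, -0.01], 0.95],
    [[0, 0, 0], [0, -0.036, -0.02], 0.95],
    [[0, 0, 0], [0, -0.046, -0.03], 0.95],
    [[0, 0, 0], [0, -0.052, -0.035], 0.95],
    [[0, 0, 0], [0, -0.052, -0.035], 0.95],
    [[0, 0, 0], [0, -0.052, -0.035], 0.95],
  ],
)

```text
time: 7.78
ee_pos: [526.4, -167.6, 281.4]
ee_rot: [-0.798, -3.038, -0.001]
contact_force: [-0.4, -0.4, -0.5]
grip_width: 28.9
finger_force: 15.0
```

Run:
```python
from h import *
t=ctrl.camera("top")[:,:,::-1]; s=ctrl.camera("scene")[:,:,::-1]
e=ctrl.state(); print(e['ee_pos'],e['ee_rot'],e['grip_width'],e['q'],proj("top",e['ee_pos']),proj("scene",e['ee_pos']))
f=lambda im,x,y:cv2.resize(im[y:y+100,x:x+100],(400,400),interpolation=cv2.INTER_CUBIC)
cv2.imwrite("pics/c4.png",np.hstack([f(t,360,180),f(s,300,100)]))
```

```text
[ 526.738477   -167.2950953   282.03526054] [7.97180213e-01 3.03814670e+00 3.86307090e-04] 28.31811442664881 [ 0.62189806  0.19902441 -0.49623887  1.7631839   0.10083422  1.20394762
  1.1553313 ] [[410.07345768 232.57037244]] [[351.81685522 149.59553842]]
```

View pics/c4.png

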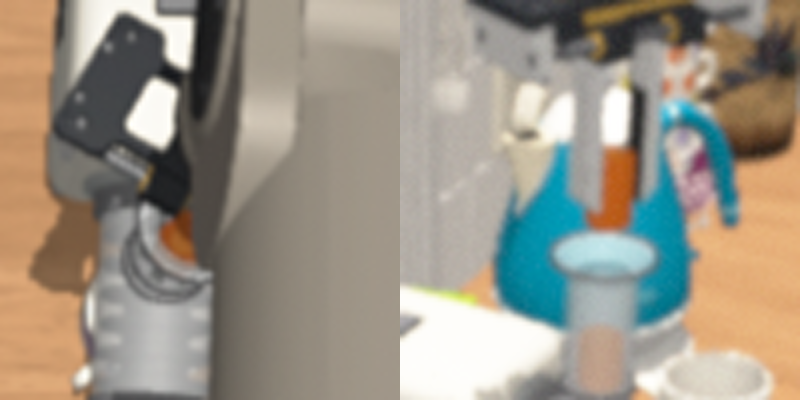

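The carrot hangs over the rim (carrot bottom near (352,156), rim centre (351,164) in the scene). I'll lower it into the flare and check contact.

>>> step_arm(
  rows=[
    [[0, 0, 0], [0, 0, -0.01], 0.95],
    [[0, 0, 0], [0, 0, -0.018], 0.95],
    [[0, 0, 0], [0, 0, -0.024], 0.95],
    [[0, 0, 0], [0, 0, -0.029], 0.95],
    [[0, 0, 0], [0, 0, -0.031], 0.95],
    [[0, 0, 0], [0, 0, -0.031], 0.95],
  ],
)

```text
time: 8.38
ee_pos: [526.1, -168.4, 249.8]
ee_rot: [-0.799, -3.037, -0.0]
contact_force: [0.3, -0.2, -1.5]
grip_width: 28.7
finger_force: 15.0
```

No contact. I'll release gently, then rise.

>>> step_arm(
  rows=[
    [[0, 0, 0], [0, 0, 0], 0.6],
    [[0, 0, 0], [0, 0, 0], 0.5],
    [[0, 0, 0], [0, 0, 0], 0.4],
    [[0, 0, 0], [0, 0, 0], 0.3],
    [[0, 0, 0], [0, 0, 0], 0.2],
    [[0, 0, 0], [0, 0, 0.01], 0.1],
    [[0, 0, 0], [0, 0.005, 0.04], 0],
    [[0, 0, 0], [0, 0.03, 0.07], 0],
    [[0, 0, 0], [0, 0.06, 0.08], 0],
    [[0, 0, 0], [0, 0.09, 0.08], 0],
    [[0, 0, 0], [0, 0.12, 0.08], 0],
    [[0, 0, 0], [0, 0.15, 0.08], 0],
  ],
)

```text
time: 9.38
ee_pos: [526.3, -17.2, 331.7]
ee_rot: [0.8, 3.037, -0.0]
contact_force: [0.2, 0.6, -0.4]
grip_width: 93.8
finger_force: 0.0
```

Run:
```python
from h import *
t=ctrl.camera("top")[:,:,::-1]; s=ctrl.camera("scene")[:,:,::-1]
f=lambda im,x,y:cv2.resize(im[y:y+80,x:x+80],(400,400),interpolation=cv2.INTER_CUBIC)
cv2.imwrite("pics/c5.png",np.hstack([f(t,370,200),f(s,310,140)]))
```

```text
(no output)
```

View pics/c5.png

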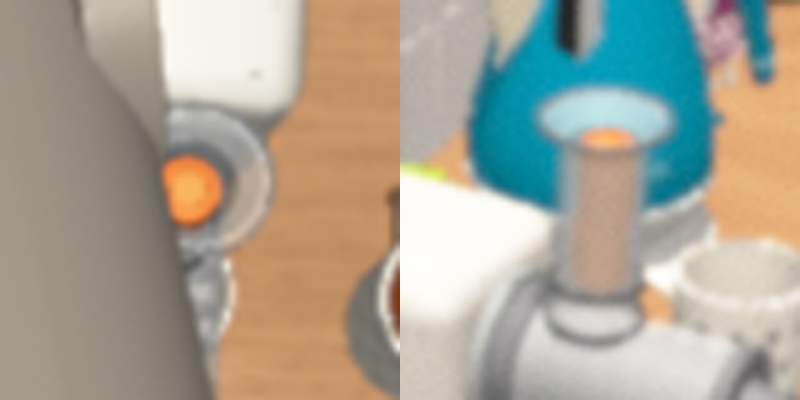

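The long piece sits upright in the chute, its top just below the rim (scene (607,135) in the crop), with the bore clear around it. Next the pusher.

>>> step_arm(
  rows=[
    [[0, 0, 0], [0, 0.03, 0], 0],
    [[0, 0, 0], [0, 0.06, 0], 0],
    [[0, 0, 0], [0, 0.09, 0], 0],
    [[0, 0, 0], [0, 0.12, -0.005], 0],
    [[0, 0, 0], [0, 0.15, -0.01], 0],
    [[0, 0, 0], [0, 0.18, -0.02], 0],
    [[0, 0, 0], [-0.001, 0.21, -0.04], 0],
    [[0, 0, 0], [-0.002, 0.24, -0.06], 0],
    [[0, 0, 0], [-0.003, 0.27, -0.08], 0],
    [[0, 0, 0], [-0.003, 0.3, -0.1], 0],
    [[0, 0, 0], [-0.003, 0.32, -0.12], 0],
    [[0, 0, 0], [-0.003, 0.326, -0.14], 0],
  ],
)

```text
time: 10.48
ee_pos: [522.8, 310.9, 190.1]
ee_rot: [-0.795, -3.039, -0.002]
contact_force: [-0.3, -1.4, -0.4]
grip_width: 93.9
finger_force: 0.0
```

>>> step_arm(
  rows=[
    [[0, 0, 0], [0, 0, -0.02], 0],
    [[0, 0, 0], [0, 0, -0.04], 0],
    [[0, 0, 0], [0, 0, -0.06], 0],
    [[0, 0, 0], [0, 0, -0.074], 0],
    [[0, 0, 0], [0, 0, -0.084], 0],
    [[0, 0, 0], [0, 0, -0.09], 0],
    [[0, 0, 0], [0, 0, -0.094], 0],
    [[0, 0, 0], [0, 0, -0.094], 0],
  ],
)

```text
time: 11.15
ee_pos: [523.5, 307.4, 96.4]
ee_rot: [-0.8, -3.038, 0.0]
contact_force: [-0.0, -1.0, 0.8]
grip_width: 94.1
finger_force: 0.0
```

Run:
```python
from h import *
s=ctrl.camera("scene")[:,:,::-1];t=ctrl.camera("top")[:,:,::-1]
e=ctrl.state(); print(e['ee_pos'],e['contact_force'],proj("top",e['ee_pos']),proj("scene",e['ee_pos']))
f=lambda im,x,y:cv2.resize(im[y:y+80,x:x+80],(400,400),interpolation=cv2.INTER_CUBIC)
cv2.imwrite("pics/c6.png",np.hstack([f(t,160,205),f(s,210,300)]))
```

```text
[523.71212074 307.65353362  97.19293857] [1.09319288 0.27742213 0.46207555] [[197.73884506 245.02862916]] [[249.66209955 330.3164699 ]]
```

View pics/c6.png

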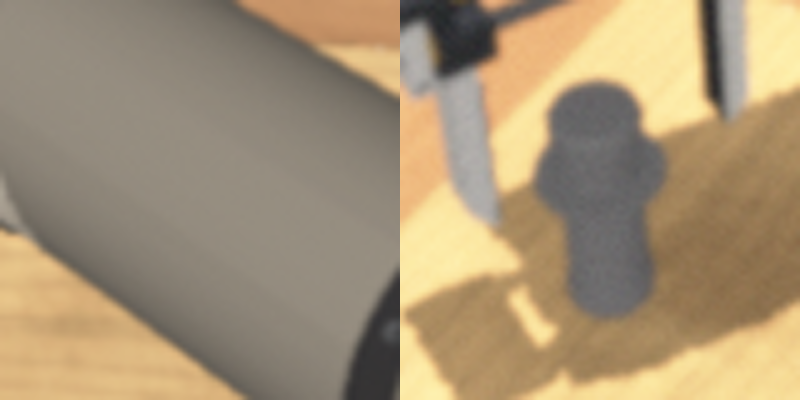

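The fingers straddle the knob centrally (tips in crop (488,222) and (733,120), knob between). I'll lower slightly and close.

>>> step_arm(
  rows=[
    [[0, 0, 0], [0, 0, -0.002], 0.2],
    [[0, 0, 0], [0, 0, -0.002], 0.4],
    [[0, 0, 0], [0, 0, -0.002], 0.6],
    [[0, 0, 0], [0, 0, -0.002], 0.8],
    [[0, 0, 0], [0, 0, -0.002], 0.9],
    [[0, 0, 0], [0, 0, -0.002], 0.9],
    [[0, 0, 0], [0, 0, -0.002], 0.9],
    [[0, 0, 0], [0, 0, -0.002], 0.9],
    [[0, 0, 0], [0, 0, -0.002], 0.9],
    [[0, 0, 0], [0, 0, -0.002], 0.9],
    [[0, 0, 0], [0, 0, -0.002], 0.9],
    [[0, 0, 0], [0, 0, -0.002], 0.9],
  ],
  squeeze=30,
)

```text
time: 12.25
ee_pos: [523.4, 307.5, 94.5]
ee_rot: [-0.8, -3.038, -0.0]
contact_force: [0.1, -0.3, 0.2]
grip_width: 35.7
finger_force: 30.0
```

>>> step_arm(
  rows=[
    [[0, 0, 0], [0, 0, 0], 0.9],
    [[0, 0, 0], [0, 0, 0], 0.9],
    [[0, 0, 0], [0, 0, 0], 0.9],
    [[0, 0, 0], [0, 0, 0], 0.9],
    [[0, 0, 0], [0, 0, 0.005], 0.9],
    [[0, 0, 0], [0, 0, 0.02], 0.9],
    [[0, 0, 0], [0, 0, 0.04], 0.9],
    [[0, 0, 0], [0, 0, 0.04], 0.9],
  ],
)

```text
time: 12.92
ee_pos: [524.6, 308.8, 138.9]
ee_rot: [0.799, 3.035, 0.005]
contact_force: [1.0, 0.2, 0.7]
grip_width: 36.1
finger_force: 30.0
```

>>> step_arm(
  rows=[
    [[0, 0, 0], [0, 0, 0.025], 0.9],
    [[0, 0, 0], [0, 0, 0.05], 0.9],
    [[0, 0, 0], [0, 0, 0.08], 0.9],
    [[0, 0, 0], [0, 0, 0.11], 0.9],
    [[0, 0, 0], [0, -0.01, 0.14], 0.9],
    [[0, 0, 0], [0, -0.025, 0.165], 0.9],
    [[0, 0, 0], [0, -0.045, 0.185], 0.9],
    [[0, 0, 0], [0.001, -0.07, 0.2], 0.9],
    [[0, 0, 0], [0.001, -0.1, 0.21], 0.9],
    [[0, 0, 0], [0.001, -0.13, 0.215], 0.9],
    [[0, 0, 0], [0.001, -0.16, 0.215], 0.9],
    [[0, 0, 0], [0.001, -0.19, 0.215], 0.9],
  ],
)

```text
time: 13.92
ee_pos: [524.0, 116.3, 350.8]
ee_rot: [0.799, 3.037, 0.001]
contact_force: [-0.2, -0.4, -1.1]
grip_width: 35.7
finger_force: 30.0
```

>>> step_arm(
  rows=[
    [[0, 0, 0], [0, -0.03, 0], 0.9],
    [[0, 0, 0], [0, -0.06, 0], 0.9],
    [[0, 0, 0], [0.001, -0.09, 0], 0.9],
    [[0, 0, 0], [0.001, -0.12, 0], 0.9],
    [[0, 0, 0], [0.001, -0.15, 0], 0.9],
    [[0, 0, 0], [0.001, -0.18, 0], 0.9],
    [[0, 0, 0], [0.002, -0.21, 0], 0.9],
    [[0, 0, 0], [0.002, -0.24, 0], 0.9],
    [[0, 0, 0], [0.002, -0.262, 0], 0.9],
    [[0, 0, 0], [0.0025, -0.276, -0.004], 0.9],
    [[0, 0, 0], [0.0025, -0.286, -0.01], 0.9],
    [[0, 0, 0], [0.0025, -0.286, -0.012], 0.9],
  ],
)

```text
time: 14.92
ee_pos: [526.3, -169.8, 336.4]
ee_rot: [-0.802, -3.036, 0.0]
contact_force: [-0.4, -0.1, -1.1]
grip_width: 36.1
finger_force: 30.0
```

>>> step_arm(
  rows=[
    [[0, 0, 0], [0, 0, -0.002], 0.9],
    [[0, 0, 0], [0, 0, -0.003], 0.9],
    [[0, 0, 0], [0, 0, -0.003], 0.9],
    [[0, 0, 0], [0, 0, -0.003], 0.9],
  ],
)

```text
time: 15.25
ee_pos: [527.0, -167.4, 334.7]
ee_rot: [0.797, 3.039, 0.0]
contact_force: [-0.3, 0.6, -0.8]
grip_width: 36.2
finger_force: 30.0
```

Run:
```python
from h import *
t=ctrl.camera("top")[:,:,::-1]; s=ctrl.camera("scene")[:,:,::-1]
e=ctrl.state(); p=e['ee_pos'];print(p,e['ee_rot'],e['grip_width'],e['contact_force'],e['ft_torque'])
f=lambda im,x,y:cv2.resize(im[y:y+80,x:x+80],(400,400),interpolation=cv2.INTER_CUBIC)
a=np.linspace(0,2*np.pi,60)
im=f(s,310,110).copy()
for c,r,z in ((p,17.5,p[2]-72.5),(p,26,p[2]-3.5),((526.8,-169),34,245),((526.8,-165.7),34,245)):
    q=proj("scene",np.c_[c[0]+r*np.cos(a),c[1]+r*np.sin(a),0*a+z]); q=(q-[310,110]+.5)*5-.5
    cv2.polylines(im,[q.round().astype(int)],True,(0,255,0) if z!=245 else (0,0,255) if c[1]==-169 else (255,0,255),1)
cv2.imwrite("pics/c7.png",np.hstack([f(s,310,110),im]))
```

```text
[ 527.02623555 -167.90122953  334.73723621] [ 7.98225294e-01  3.03812191e+00 -7.02134049e-05] 36.115840806238765 [ 1.00091234  0.52183703 -0.90014962] [ 0.072229   -0.11534507 -0.03126158]
```

View pics/c7.png

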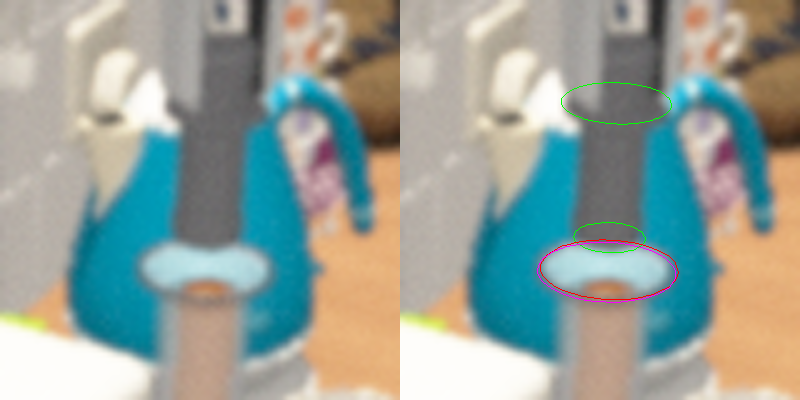

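The pusher foot (crop centre (208,240)) hangs centred over the rim (centre (205,270)), matching the prediction to within about 1 mm. I'll lower it slowly.

>>> step_arm(
  rows=[
    [[0, 0, 0], [0, 0, -0.006], 0.9],
    [[0, 0, 0], [0, 0, -0.012], 0.9],
    [[0, 0, 0], [0, 0, -0.017], 0.9],
    [[0, 0, 0], [0, 0, -0.021], 0.9],
    [[0, 0, 0], [0, 0, -0.024], 0.9],
    [[0, 0, 0], [0, 0, -0.026], 0.9],
    [[0, 0, 0], [0, 0, -0.027], 0.9],
    [[0, 0, 0], [0, 0, -0.027], 0.9],
  ],
)

```text
time: 16.02
ee_pos: [526.8, -168.5, 307.3]
ee_rot: [-0.8, -3.038, -0.0]
contact_force: [0.1, 0.2, -0.6]
grip_width: 35.9
finger_force: 30.0
```

>>> step_arm(
  rows=[
    [[0, 0, 0], [0, 0, -0.001], 0.9],
    [[0, 0, 0], [0, 0, -0.002], 0.9],
    [[0, 0, 0], [0, 0, -0.003], 0.9],
    [[0, 0, 0], [0, 0, -0.003], 0.9],
  ],
)

```text
time: 16.35
ee_pos: [527.2, -168.7, 305.1]
ee_rot: [0.8, 3.037, -0.0]
contact_force: [0.2, -0.6, 5.5]
grip_width: 36.1
finger_force: 30.0
```

>>> step_arm(
  rows=[
    [[0, 0, 0], [0, 0, -0.0005], 0.9],
    [[0, 0, 0], [0, 0, -0.001], 0.9],
    [[0, 0, 0], [0, 0, -0.0015], 0.9],
    [[0, 0, 0], [0, 0, -0.002], 0.9],
    [[0, 0, 0], [0, 0, -0.002], 0.9],
  ],
)

```text
time: 16.77
ee_pos: [527.4, -168.7, 303.4]
ee_rot: [0.8, 3.036, -0.0]
contact_force: [-0.8, 0.5, 7.5]
grip_width: 35.6
finger_force: 30.0
```

>>> step_arm(
  rows=[
    [[0, 0, 0], [0, 0, -0.0005], 0.9],
    [[0, 0, 0], [0, 0, -0.001], 0.9],
    [[0, 0, 0], [0, 0, -0.0015], 0.9],
    [[0, 0, 0], [0, 0, -0.002], 0.9],
    [[0, 0, 0], [0, 0, -0.002], 0.9],
  ],
)

```text
time: 17.18
ee_pos: [527.4, -168.8, 301.4]
ee_rot: [0.799, 3.036, -0.001]
contact_force: [-0.3, -1.2, 8.6]
grip_width: 36.1
finger_force: 30.0
```

>>> step_arm(
  rows=[
    [[0, 0, 0], [0, 0, -0.0005], 0.9],
    [[0, 0, 0], [0, 0, -0.001], 0.9],
    [[0, 0, 0], [0, 0, -0.0015], 0.9],
    [[0, 0, 0], [0, 0, -0.002], 0.9],
    [[0, 0, 0], [0, 0, -0.0025], 0.9],
    [[0, 0, 0], [0, 0, -0.003], 0.9],
    [[0, 0, 0], [0, 0, -0.003], 0.9],
  ],
)

```text
time: 17.77
ee_pos: [527.4, -169.0, 298.4]
ee_rot: [0.8, 3.036, -0.001]
contact_force: [-0.9, -1.2, 8.8]
grip_width: 35.8
finger_force: 30.0
```

>>> step_arm(
  rows=[
    [[0, 0, 0], [0, 0, -0.0005], 0.9],
    [[0, 0, 0], [0, 0, -0.001], 0.9],
    [[0, 0, 0], [0, 0, -0.0015], 0.9],
    [[0, 0, 0], [0, 0, -0.002], 0.9],
    [[0, 0, 0], [0, 0, -0.0025], 0.9],
    [[0, 0, 0], [0, 0, -0.003], 0.9],
    [[0, 0, 0], [0, 0, -0.003], 0.9],
  ],
)

```text
time: 18.35
ee_pos: [527.5, -169.0, 295.5]
ee_rot: [0.8, 3.036, -0.001]
contact_force: [-0.7, -2.2, 8.6]
grip_width: 35.9
finger_force: 30.0
```

>>> step_arm(
  rows=[
    [[0, 0, 0], [0, 0, -0.001], 0.9],
    [[0, 0, 0], [0, 0, -0.002], 0.9],
    [[0, 0, 0], [0, 0, -0.003], 0.9],
    [[0, 0, 0], [0, 0, -0.004], 0.9],
    [[0, 0, 0], [0, 0, -0.005], 0.9],
    [[0, 0, 0], [0, 0, -0.005], 0.9],
  ],
)

```text
time: 18.85
ee_pos: [526.8, -168.7, 289.3]
ee_rot: [-0.8, -3.038, 0.0]
contact_force: [-0.7, -0.9, 1.3]
grip_width: 35.9
finger_force: 30.0
```

>>> step_arm(
  rows=[
    [[0, 0, 0], [0, 0, -0.001], 0.9],
    [[0, 0, 0], [0, 0, -0.002], 0.9],
    [[0, 0, 0], [0, 0, -0.003], 0.9],
    [[0, 0, 0], [0, 0, -0.004], 0.9],
    [[0, 0, 0], [0, 0, -0.004], 0.9],
  ],
)

```text
time: 19.27
ee_pos: [526.7, -168.6, 285.2]
ee_rot: [-0.8, -3.038, 0.0]
contact_force: [-0.4, -1.9, 1.3]
grip_width: 35.9
finger_force: 30.0
```

Through the guard. Now small steps to the auger.

>>> step_arm(
  rows=[
    [[0, 0, 0], [0, 0, -0.0005], 0.9],
    [[0, 0, 0], [0, 0, -0.001], 0.9],
    [[0, 0, 0], [0, 0, -0.0015], 0.9],
    [[0, 0, 0], [0, 0, -0.0015], 0.9],
  ],
)

```text
time: 19.6
ee_pos: [526.8, -168.6, 283.9]
ee_rot: [-0.8, -3.038, 0.0]
contact_force: [-0.3, -2.0, 2.4]
grip_width: 35.9
finger_force: 30.0
```

>>> step_arm(
  rows=[
    [[0, 0, 0], [0, 0, -0.0005], 0.9],
    [[0, 0, 0], [0, 0, -0.001], 0.9],
    [[0, 0, 0], [0, 0, -0.001], 0.9],
  ],
)

```text
time: 19.85
ee_pos: [526.8, -168.6, 282.9]
ee_rot: [-0.8, -3.038, 0.0]
contact_force: [0.2, -1.9, 1.6]
grip_width: 36.1
finger_force: 30.0
```

>>> step_arm(
  rows=[
    [[0, 0, 0], [0, 0, -0.0004], 0.9],
    [[0, 0, 0], [0, 0, -0.0008], 0.9],
    [[0, 0, 0], [0, 0, -0.0008], 0.9],
  ],
)

```text
time: 20.1
ee_pos: [526.9, -168.6, 282.2]
ee_rot: [0.8, 3.038, -0.0]
contact_force: [-0.2, -1.9, 4.4]
grip_width: 35.9
finger_force: 30.0
```

>>> step_arm(
  rows=[
    [[0, 0, 0], [0, 0, -0.0004], 0.9],
    [[0, 0, 0], [0, 0, -0.0008], 0.9],
    [[0, 0, 0], [0, 0, -0.0008], 0.9],
  ],
)

```text
time: 20.35
ee_pos: [527.1, -168.7, 281.8]
ee_rot: [0.8, 3.037, -0.0]
contact_force: [-1.1, -2.4, 7.5]
grip_width: 36.3
finger_force: 30.0
```

The position matches the auger stop, and the force is rising stiffly. I'll press a bit more to seat the pieces.

>>> step_arm(
  rows=[
    [[0, 0, 0], [0, 0, -0.0004], 0.9],
    [[0, 0, 0], [0, 0, -0.0008], 0.9],
    [[0, 0, 0], [0, 0, -0.001], 0.9],
    [[0, 0, 0], [0, 0, -0.001], 0.9],
  ],
)

```text
time: 20.68
ee_pos: [527.6, -168.8, 281.5]
ee_rot: [0.799, 3.036, -0.001]
contact_force: [-0.9, -2.1, 13.8]
grip_width: 36.0
finger_force: 30.0
```

>>> step_arm(
  rows=[
    [[0, 0, 0], [0, 0, -0.0004], 0.9],
    [[0, 0, 0], [0, 0, -0.0008], 0.9],
    [[0, 0, 0], [0, 0, -0.001], 0.9],
    [[0, 0, 0], [0, 0, -0.001], 0.9],
  ],
)

```text
time: 21.02
ee_pos: [528.0, -168.9, 281.3]
ee_rot: [0.799, 3.035, -0.001]
contact_force: [-0.1, -2.3, 20.4]
grip_width: 36.1
finger_force: 30.0
```

It is firmly seated (20 N, no further motion). I'll unload, release and rise straight up.

>>> step_arm(
  rows=[
    [[0, 0, 0], [0, 0, 0.001], 0.9],
    [[0, 0, 0], [0, 0, 0.002], 0.9],
    [[0, 0, 0], [0, 0, 0.0026], 0.9],
    [[0, 0, 0], [0, 0, 0.0026], 0.5],
    [[0, 0, 0], [0, 0, 0.0026], 0.3],
    [[0, 0, 0], [0, 0, 0.0026], 0.1],
    [[0, 0, 0], [0, 0, 0.0026], 0],
    [[0, 0, 0], [0, 0, 0.0026], 0],
    [[0, 0, 0], [0, 0, 0.0026], 0],
    [[0, 0, 0], [0, 0, 0.0026], 0],
  ],
)

```text
time: 21.85
ee_pos: [526.8, -168.5, 281.9]
ee_rot: [-0.8, -3.038, -0.0]
contact_force: [-0.5, 0.3, 0.0]
grip_width: 79.2
finger_force: 0.0
```

>>> step_arm(
  rows=[
    [[0, 0, 0], [0, 0, 0.01], 0],
    [[0, 0, 0], [0, 0, 0.025], 0],
    [[0, 0, 0], [0, 0, 0.045], 0],
    [[0, 0, 0], [0, 0, 0.07], 0],
    [[0, 0, 0], [0, 0.02, 0.09], 0],
    [[0, 0, 0], [0, 0.05, 0.1], 0],
    [[0, 0, 0], [0, 0.08, 0.1], 0],
    [[0, 0, 0], [0, 0.11, 0.1], 0],
    [[0, 0, 0], [0, 0.14, 0.1], 0],
    [[0, 0, 0], [0, 0.17, 0.1], 0],
    [[0, 0, 0], [0, 0.2, 0.1], 0],
    [[0, 0, 0], [0, 0.2, 0.1], 0],
  ],
)

```text
time: 22.85
ee_pos: [526.3, 37.6, 383.2]
ee_rot: [0.789, 3.04, 0.003]
contact_force: [-0.7, 0.4, 0.2]
grip_width: 93.6
finger_force: 0.0
```

Run:
```python
from h import *
t=ctrl.camera("top")[:,:,::-1]; s=ctrl.camera("scene")[:,:,::-1]
f=lambda im,x,y:cv2.resize(im[y:y+100,x:x+100],(400,400),interpolation=cv2.INTER_CUBIC)
print(proj("scene",[[526.8,-168,310],[526.8,-168,279]]))
cv2.imwrite("pics/c8.png",np.hstack([f(t,360,190),f(s,300,110)]))
```

```text
[[352.46703678 138.58942357]
 [351.84960553 150.65006788]]
```

View pics/c8.png

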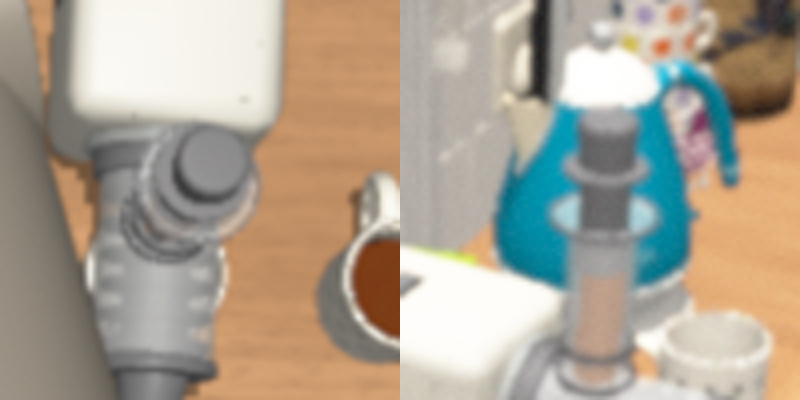

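The pusher stands upright in the chute. Its knob top in the crop is at (608,115), where a top at 310 mm should appear, and both pieces are at the bottom with mug and cup undisturbed.

```bash
python3 -c "
from rig import ctrl
print(ctrl.hand_in())"
```

```text
the job is handed in; nothing more can be done
None
```

I dropped the long carrot piece into the chute, pressed both pieces past the guard and seated them on the auger at about 20 N. The pusher was left standing in the chute on top of them, the cup, mug and lemon were not touched, and I handed the job in at about 23 s.

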